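Press a bush home with one turn of the bench press

ROBOT

A 7-joint arm with a two-finger parallel gripper is mounted at the origin on the work surface. World frame = base frame: x ahead of the robot, y to its left, z up, the work surface at z = 0. Lengths are in m, angles in rad, forces in N, time in s.
With the tool pointing down it reaches from about 0.4 to 0.875 m from the base axis. Payload 6.5 kg.
Tool frame: the origin (TCP) lies midway between the tips of the shut fingers; the grasp point (between the pads) lies 19 mm behind it (bot.grip_point_offset is the distance from the TCP to the grasp point, in m); z points along the fingers, y is the line along which they close (so a half turn about z gives the same grasp; the last joint's range is limited). The gripper opens to 88 mm and grips with 3 to 60 N. Pads are 18 mm wide; open, the fingers measure 123 mm over their backs; the gripper's body (75 mm by 187 mm) begins 45 mm behind the grasp point.
Start: joints at [1.247, 0.536, -0.004, 1.538, 0.003, 1.067, -0.071], TCP at [0.166, -0.629, 0.239] pointing down, gripper open.
Joint ranges: [-2.7, 2.7], [-0.37, 2.16], [-1.27, 1.26], [0.24, 2.4], [-1.31, 4.45], [0.19, 1.91], [-2.76, 2.76]. Speed limits (rad/s): [2.39, 2.39, 3.14, 3.14, 3.14, 3.14, 3.14].

INTERFACE

Orientations are given as a 3x3 rotation matrix whose columns are the frame's x, y, z axes.
In Python, from station import bot, optics gives the robot as it stands. The module is installed in compiled form; this text tells all that it offers.
- The arm moves only by the shell command python3 -m pendant 'ROWS' [OPENING] [FORCE]. ROWS is JSON, a list of rows, each a list of 2 entries, a list of its own where there are three numbers: the shift along the tool's x, y, z in mm, then the turn about the tool's z in degrees. A call has exactly 8 rows; each row is the pose to reach, as a shift and turn from the pose commanded when the call began, along the tool's axes at that moment; what a row does not reach only later rows make up. A row lasts 1/10 s, in which the tool goes at most 50 mm and 8.59 degrees, less where a joint would pass 70% of its speed; a pose out of reach is approached as far as the arm can. A call with a gripper value outside its range is refused whole. OPENING is the opening, from 0 (shut) to 1 (fully open), set as the call begins (- or left out, the last holds). The fingers move at their own pace and stop on an object; FORCE is the grip in N (left out, the last holds). Time passes only in rows, so rows that repeat a pose let the fingers close, or fill a call up. It gives the time, the measured TCP pose, the force, the opening and the grip force at its end, in the units of the state.
- bot.read_state(): the state, without advancing time (a new reading comes with each control period).
- optics.read_camera(name): name is "scene" or "side" or "wrist"; returns the picture (420x560x3 uint8, red, green, blue); there is no depth.
- optics.camera_params(name): a dict with "vertical_fov" (degrees; the focal length in pixels is half the picture's height over the tangent of half this angle, whatever the lens; pixels are square), "cx", "cy" (the principal point, pixels), "R" (3x3) and "t" (3): a world point X has camera coordinates R X + t. Camera axes: x right, y down, z forward; pixel columns grow to the right and rows downward; lengths in m; the calibration is good to about 2 mm. The wrist camera is an equidistant fisheye: a pixel r from the principal point sees the ray r / f radians off the axis. A picture is of the moment at which its call begins: read the wrist's pose just before it. camera_params takes no time and is no camera call; for the wrist camera it gives the pose at the moment of the call.
- bot.hand_in(): hands the job in; it is judged then, once.
The state is a dict: "time_s": time; "joint_positions": joint angles; "dq": joint speeds; "joint_torque": joint torques, N m; "tcp_pos": TCP position; "tool_rot": TCP orientation; "wrist_force": force on the tool from outside, world axes, zero at the start; "torque": the same for the moment, N m; "opening": opening from 0.0 (shut) to 1.0 (fully open); "finger_force": force on a finger pad.
Only numpy, scipy, OpenCV 4.12 (cv2) and the standard library are available. Lean on these libraries where they do the work, as an engineer would, in place of code of your own. Each camera call takes 0.05 s, during which the arm holds its last target. There are 200 camera calls.

TASK

Press the bush into the hub on the bench press: push the loading slide in until it bears firmly on its stop, then take the crank handle and turn the flywheel through exactly one full turn, the top of the wheel coming towards the slide first, until it drops into its home notch with the handle straight up again. Then draw the slide all the way out to its stop and let go. Work smoothly by feel: do not bang the slide, do not force the handle, do not turn the wheel backwards or with the slide not fully in, and leave the other parts on the bench where they are.

Things in the scene. Friction and masses are not known exactly. Their poses are not given: they have to be found in the camera images.
- press: Green cast bench press, foot 240 x 150 mm, 285 mm high, bolted down. Origin on the bench under the ram; x runs into the throat, away from the robot (the slide goes in along +x), y to the left, z up; may be yawed. Flywheel on its right (-y): dark steel, 184 mm across, shaft level along y, 215 mm above the origin, outer face at y = -90 mm. Ram nose 126 mm above the bench at the top, 96 at the bottom
- handle (a point): Point on the axis of the crank handle where to grip it, 63 mm outside the wheel's face. Black sleeve, 25 mm thick, level along the press's y from y = -95 to -195 mm, 80 mm from the shaft; 295 mm above the bench at home, 135 mm at the lowest. It spins freely on its spindle, so the tool need not turn with the wheel; over 17 N on it in all, sideways and along the turn together, is forcing it. The point's own axes mean nothing
- flywheel (a joint): Angle, rad: 0 home (handle and ram up, plunger in the notch); grows as the wheel's top comes towards the slide (-x) and down; 6.283 one turn, home again. Ram at the bottom at 3.14. Force at the handle, turning slowly: drag 2 N; 4 to 6 N out of and into the notch (within 0.5 of home; it pulls the wheel in from 0.2); up to 11 N to press the bush (1.7 to 3.1). A 2 kg wheel: jerks add to this
- slide (a joint): Travel of the steel loading slide, m: 0 fully out at the front stop, 0.060 fully in at the rear stop, the bush then under the ram. Starts 0 to 20 mm in. Both stops are hard: a firm push on them is about 5 to 15 N, over 25 N is forcing. Sliding takes about 4 N and it stays where left
- slide_knob (a point): Middle of the slide's upright black knob, 20 mm thick, 44 mm tall (66 to 110 mm above the bench, this point at 88), at the slide's front end: 185 mm in front (-x) of the press origin with the slide fully out, 125 mm with it fully in
- bush (a joint): How far the bush is in the hub, m: 0 = 12 mm proud, 0.012 = flush. Brass bush 32 mm across in a grey hub 64 mm across, clamped in the slide's nest 125 mm behind the knob, hub top 96 mm above the bench. Starts 7 to 12 mm proud; the ram needs about 36 N to press it
- union_nut: Bystander: steel union nut with three lugs, about 110 mm across, 32 mm high, to the left of the slide; origin at its underside's centre
- filter: Bystander: white canister 72 mm across, 120 mm high, left of the press; origin at its underside's centre
- carton: Bystander: cardboard carton 100 x 75 x 50 mm, right of the press; origin at its underside's centre
- spare_bush: Bystander: loose brass bush 32 mm across, 30 mm high, standing in front of the flywheel; origin at its underside's centre

How it is judged:
On the way, in this order (a step that is already met when the one before it is completed fails the run):
1. the slide is pushed fully in and bears on its rear stop (over 2 N), with the flywheel still at home (value of joint slide above 0.0585 m and contact force between rear_stop and slide above 2 N and value of joint flywheel below 0.12 rad), for 0.2 s.
2. the flywheel is half way round with the slide in and the bush pressed home (at most 1.5 mm proud) (value of joint flywheel above 3 rad and value of joint bush above 0.0105 m and value of joint slide above 0.0575 m), for 0.05 s.
3. the flywheel is home again after one full turn, with the slide still in (value of joint flywheel between 6.203 and 6.363 rad and value of joint slide above 0.0575 m), for 0.2 s.
At the end, for the whole second after the job is handed in: Slide fully out (within 2 mm of its front stop), bush at most 1.5 mm proud of the hub, flywheel one full turn on and home again (within 0.08 rad, handle straight up), wheel and slide at rest (value of joint slide below 0.002 m and value of joint bush above 0.0105 m and value of joint flywheel between 6.203 and 6.363 rad and velocity of joint flywheel between -0.05 and 0.05 rad/s and velocity of joint slide between -0.005 and 0.005 m/s); the robot touches nothing.
It fails at once if the crank handle is forced: its sleeve bears on its spindle with more than 17 N (contact force between handle_sleeve and handle_spindle above 17 N).
It fails at once if the slide is forced or banged against a stop with more than 25 N, or the arm bumps the press, over 5 N (contact force between any of rear_stop, front_stop and slide above 25 N or contact force between the arm and press above 5 N).
It fails at once if the flywheel is turned while the slide is not fully in (over 2.5 mm short), before the stroke is done (value of joint flywheel between 0.3 and 6 rad and value of joint slide below 0.0575 m).
It fails at once if the flywheel is turned backwards from home or on past home into a second stroke (value of joint flywheel below -0.2 rad or value of joint flywheel above 6.55 rad).
It fails at once if another part on the bench (union nut, canister, carton, loose bush) is shifted by more than 20 mm (distance of any of union_nut, filter, carton, spare_bush from where it was at the start of the episode above 0.02 m).
It also fails if it takes over 72 s, if anything falls off the work surface, if the arm or the gripper's body presses on something with over 40 N, if the wrist force passes 120 N, or if a joint passes its speed limit or range.

## Working session

There is one attempt and no reset: what is moved stays moved. The work goes in short steps, Python scripts to look and compute and a shell command to move; the robot and the scene stay as the last step left them, time stands still between calls to the robot, and variables do not carry over. Pictures are saved under pics/ and viewed, at most 10 in all, crops included, and the job is handed in when it is done.

```bash
mkdir -p pics; python3 - <<'E'
from station import bot,optics
import cv2,numpy as np
s=bot.read_state()
print({k:np.round(v,3).tolist() for k,v in s.items()})
for n in("scene","side"):
    p=optics.camera_params(n);print(n,p['vertical_fov'],p['cx'],p['cy'],np.round(-np.array(p['R']).T@np.array(p['t']),3),np.round(p['R'],3).tolist())
a=[optics.read_camera(n) for n in("scene","side")]
for n,i in zip(("scene","side"),a): cv2.imwrite(f"pics/{n}0.png",i[:,:,::-1])
E
```

```text
{'time_s': 0.0, 'joint_positions': [1.247, 0.537, -0.004, 1.539, 0.003, 1.067, -0.071], 'dq': [-0.001, 0.001, 0.001, 0.0, 0.001, 0.0, -0.002], 'joint_torque': [-0.0, -57.098, 0.991, -25.16, -0.056, 0.018, 0.0], 'tcp_pos': [0.166, -0.628, 0.238], 'tool_rot': [[0.967, 0.255, -0.001], [0.255, -0.967, 0.002], [-0.0, -0.002, -1.0]], 'wrist_force': [0.05, -0.203, -0.009], 'torque': [-0.064, -0.013, 0.004], 'finger_force': 0.0, 'opening': 1.003}
scene 47.47215965095917 279.3891761738516 201.6169188889578 [0.929 0.753 1.22 ] [[-0.856, 0.517, 0.01], [0.401, 0.676, -0.618], [-0.326, -0.525, -0.786]]
side 43.103573308793806 298.5509966176448 209.31447696068935 [-0.044  0.993  0.887] [[-0.85, -0.526, -0.009], [-0.282, 0.469, -0.837], [0.444, -0.709, -0.548]]
```

View pics/scene0.png

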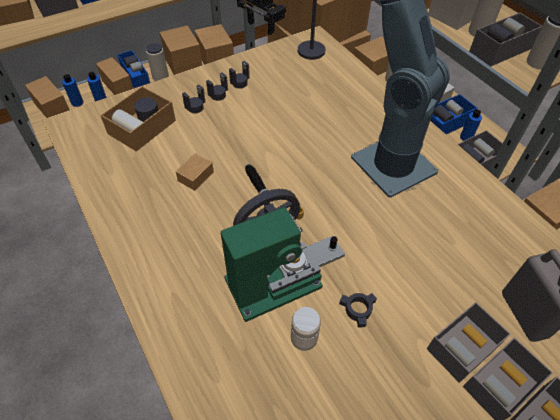

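View pics/side0.png

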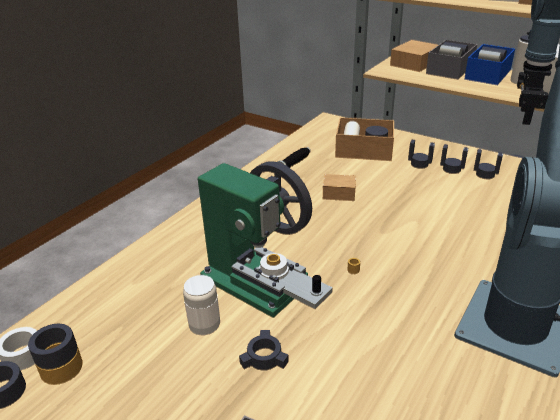

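The scene view shows the press at about (265,265), the knob at (333,242), and the handle at (256,179) leading to the wheel. In the side view the knob is at (316,283) and the handle at about (296,159). I'll zoom in on the knob and handle in both views.

```bash
cat > h.py <<'E'
import numpy as np,cv2
from station import bot,optics
def ray(n,u,v,p=None):
    p=p or optics.camera_params(n);R=np.array(p['R']);t=np.array(p['t']);f=210/np.tan(np.radians(p['vertical_fov']/2))
    d=np.array([(u-p['cx'])/f,(v-p['cy'])/f,1.]);
    if n=='wrist':
        r=np.hypot(d[0],d[1]);d=np.array([d[0]/r*np.sin(r),d[1]/r*np.sin(r),np.cos(r)])
    d=R.T@d;return -R.T@t,d/np.linalg.norm(d)
def tri(*rs):
    A=sum(np.eye(3)-np.outer(d,d) for _,d in rs);b=sum((np.eye(3)-np.outer(d,d))@c for c,d in rs)
    X=np.linalg.solve(A,b);return X,[np.linalg.norm(np.cross(X-c,d)) for c,d in rs]
def plane(r,z): c,d=r;return c+d*(z-c[2])/d[2]
E
python3 - <<'E'
import cv2,numpy as np
S=cv2.imread('pics/scene0.png');D=cv2.imread('pics/side0.png')
def blobs(I,x,y,w,h,th):
    m=(I[y:y+h,x:x+w].max(2)<th).astype(np.uint8)
    n,l,st,c=cv2.connectedComponentsWithStats(m)
    for i in range(1,n):
        if st[i,4]>15: print(np.round(c[i]+[x,y],1),st[i,:4]+[x,y,0,0],st[i,4])
for a in((S,318,228,35,30),(D,300,268,32,34),(S,240,155,40,50),(D,275,140,45,40)):print('--');blobs(*a,45)
c=lambda I,x,y,w,h:cv2.resize(I[y:y+h,x:x+w],(400,300),interpolation=cv2.INTER_CUBIC)
cv2.imwrite('pics/crops.png',np.vstack([np.hstack([c(S,310,220,48,36),c(D,292,266,48,36)]),np.hstack([c(S,230,155,80,60),c(D,255,140,80,60)])]))
E
```

```text
--
[332.8 242.5] [330 237   7  12] 64
--
[316.5 283.6] [313 275   8  18] 132
--
[254.5 177.7] [246 165  19  27] 229
[268.6 200.3] [258 196  22   9] 79
--
[296.4 156.4] [284 148  26  20] 239
[280.6 174.4] [275 168  16  12] 93
```

View pics/crops.png

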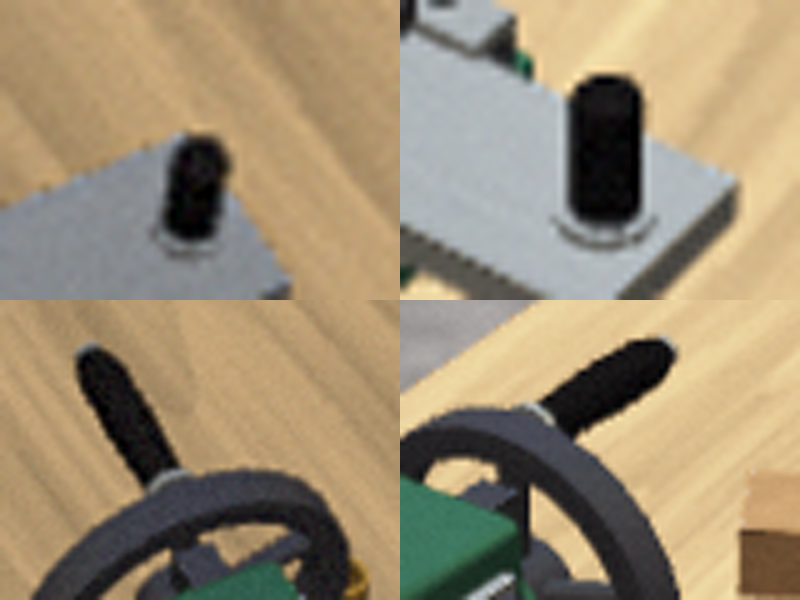

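The crops show the whole sleeve in both views: scene tip (247.6,165) to base (263,190.6), side tip (308.6,149.4) to base (287,165). The knob is clean in both. Now I'll triangulate.

```bash
python3 - <<'E'
from h import *
def T(a,b): X,e=tri(ray('scene',*a),ray('side',*b));return X,e[0]
for n,a,b in(('knob',(332.8,242.5),(316.5,283.6)),('hmid',(254.5,177.7),(296.4,156.4)),('htip',(247.6,165),(308.6,149.4)),('hbase',(263,190.6),(287,165))):
    X,e=T(a,b);print(n,np.round(X,4),round(e,4))
t=T((247.6,165),(308.6,149.4))[0];b=T((263,190.6),(287,165))[0];d=b-t
print(np.linalg.norm(d),'y axis deg',np.degrees(np.arctan2(d[1],d[0])))
E
```

```text
knob [0.4066 0.2012 0.0908] 0.0001
hmid [0.5603 0.0367 0.297 ] 0.0005
htip [ 0.5544 -0.0106  0.2969] 0.0002
hbase [0.5603 0.0801 0.2928] 0.002
0.09106087745164211 y axis deg 86.30145649790175
```

```bash
python3 - <<'E'
from h import *
S=cv2.imread('pics/scene0.png');D=cv2.imread('pics/side0.png')
# head corners from side/scene at z=.285
for p in((238,208),(279,190),(202,168)):print('head',p,np.round(plane(ray('side',*p),.285),3))
def comp(I,lo,hi,x,y,w,h):
    m=cv2.inRange(cv2.cvtColor(I[y:y+h,x:x+w],cv2.COLOR_BGR2HSV),lo,hi)
    n,l,st,c=cv2.connectedComponentsWithStats(m)
    return [(np.round(c[i]+[x,y],1),st[i]) for i in range(1,n) if st[i,4]>12]
G=((60,80,15),(95,255,255))
for n,I,b in(('scene',S,(210,200,120,125)),('side',D,(190,155,130,160))):
    print(n,'brass',comp(I,(12,130,60),(28,255,255),*((280,245,35,30) if n=='scene' else (258,248,32,22))))
    x,y,w,h=b;m=cv2.inRange(cv2.cvtColor(I[y:y+h,x:x+w],cv2.COLOR_BGR2HSV),*G)
    c=max(cv2.findContours(m,0,2)[0],key=cv2.contourArea)
    a=cv2.approxPolyDP(c,4,True)[:,0]+[x,y];print('green poly',a.tolist())
    for q in a: print(q,np.round(plane(ray(n,*q),.0),3),end=' ')
    print()
c=lambda I,x,y,w,h:cv2.resize(I[y:y+h,x:x+w],(400,450),interpolation=cv2.INTER_CUBIC)
cv2.imwrite('pics/press.png',np.hstack([c(S,215,190,128,144),c(D,195,160,128,144)]))
E
```

```text
head (238, 208) [0.555 0.274 0.285]
head (279, 190) [0.522 0.17  0.285]
head (202, 168) [0.732 0.18  0.285]
scene brass [(array([296.3, 259.9]), array([14, 13,  5,  5, 14], dtype=int32))]
green poly [[285, 208], [221, 232], [225, 278], [245, 320], [321, 286], [312, 284], [319, 280], [318, 273], [273, 293], [266, 284], [267, 279], [269, 283], [283, 277], [277, 266], [288, 262], [287, 253], [296, 254], [293, 260], [301, 251], [299, 231]]
[285 208] [ 0.421 -0.031  0.   ] [221 232] [ 0.64  -0.052  0.   ] [225 278] [0.702 0.098 0.   ] [245 320] [0.715 0.241 0.   ] [321 286] [0.479 0.261 0.   ] [312 284] [0.497 0.243 0.   ] [319 280] [0.473 0.242 0.   ] [318 273] [0.463 0.222 0.   ] [273 293] [0.608 0.21  0.   ] [266 284] [0.611 0.175 0.   ] [267 279] [0.6   0.163 0.   ] [269 283] [0.602 0.177 0.   ] [283 277] [0.557 0.181 0.   ] [277 266] [0.553 0.14  0.   ] [288 262] [0.518 0.145 0.   ] [287 253] [0.504 0.117 0.   ] [296 254] [0.483 0.134 0.   ] [293 260] [ 0.502  0.147 -0.   ] [301 251] [0.464 0.133 0.   ] [299 231] [0.43  0.068 0.   ] 
side brass [(array([272.9, 259.2]), array([  9,   6,  13,  11, 117], dtype=int32))]
green poly [[221, 164], [198, 177], [212, 270], [201, 273], [275, 314], [292, 298], [261, 288], [230, 266], [253, 248], [251, 240], [263, 238], [258, 205], [278, 194], [278, 185]]
[221 164] [ 1.062 -0.262  0.   ] [198 177] [ 1.071 -0.15   0.   ] [212 270] [0.717 0.206 0.   ] [201 273] [0.734 0.23  0.   ] [275 314] [0.487 0.254 0.   ] [292 298] [0.482 0.187 0.   ] [261 288] [0.568 0.197 0.   ] [230 266] [ 0.687  0.168 -0.   ] [253 248] [0.681 0.074 0.   ] [251 240] [0.707 0.047 0.   ] [263 238] [0.684 0.022 0.   ] [258 205] [ 0.796 -0.111  0.   ] [278 194] [ 0.779 -0.197  0.   ] [278 185] [ 0.81  -0.244  0.   ]
```

View pics/press.png

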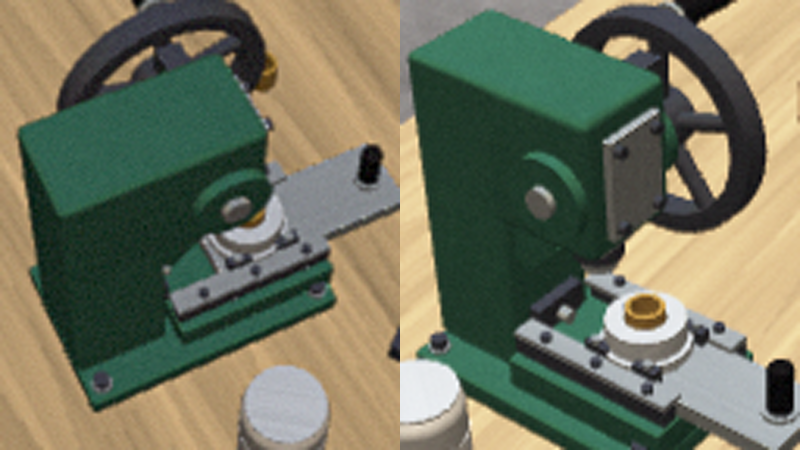

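The press crop shows the foot's left edge clean, giving a yaw of about -5° and a head front about 50 mm ahead of the ram. The knob is clear in both views. I'll move the arm to a viewing pose.

```bash
python3 -m pendant '[[[12,-10,-20],-4],[[40,-35,-40],-12],[[72,-63,-70],-20],[[105,-92,-100],-28],[[138,-121,-125],-36],[[170,-150,-145],-44],[[200,-175,-155],-50],[[220,-193,-160],-54]]' 1; python3 -c "
from station import bot;import numpy as np
s=bot.read_state();print(np.round(s['joint_positions'],2),np.round(s['tool_rot'],2).tolist())"
```

```text
time_s: 0.9
tcp_pos: [0.3314, -0.3832, 0.3999]
tool_rot: [[0.356, 0.935, 0.002], [0.935, -0.356, -0.001], [-0.0, 0.002, -1.0]]
wrist_force: [-0.1, -0.6, -0.3]
opening: 1.005
finger_force: 0.0
[ 1.04  0.16 -0.31  1.68  0.05  1.3   0.36] [[0.36, 0.93, 0.0], [0.93, -0.36, -0.0], [-0.0, 0.0, -1.0]]
```

```bash
python3 -m pendant '[[[15,-3,-3],-4],[[55,-11,-10],-12],[[100,-21,-20],-20],[[147,-31,-30],-28],[[195,-41,-30],-36],[[240,-51,-30],-44],[[280,-59,-30],-51],[[305,-64,-30],-56]]' 
python3 -m pendant '[[[0,0,0],0],[[0,0,0],0],[[0,0,0],0],[[0,0,0],0],[[0,0,0],0],[[0,0,0],0],[[0,0,0],0],[[0,0,0],0]]'
python3 - <<'E'
from h import *
import json
s=bot.read_state();print(np.round(s['joint_positions'],2))
p=optics.camera_params('wrist');I=optics.read_camera('wrist')
cv2.imwrite('pics/w1.png',I[:,:,::-1]);json.dump({k:np.array(v).tolist() for k,v in p.items()},open('w1.json','w'))
E
```

```text
time_s: 1.7
tcp_pos: [0.3799, -0.0758, 0.4283]
tool_rot: [[-0.576, 0.818, -0.001], [0.818, 0.576, 0.0], [0.0, -0.001, -1.0]]
wrist_force: [0.6, -0.3, 0.3]
opening: 0.997
finger_force: 0.0
time_s: 2.5
tcp_pos: [0.38, -0.0784, 0.4287]
tool_rot: [[-0.57, 0.822, -0.0], [0.822, 0.57, -0.0], [0.0, -0.0, -1.0]]
wrist_force: [-0.4, -0.3, 0.9]
opening: 0.999
finger_force: 0.0
[ 0.77 -0.08 -0.62  1.85 -0.05  1.36  0.77]
```

View pics/w1.png

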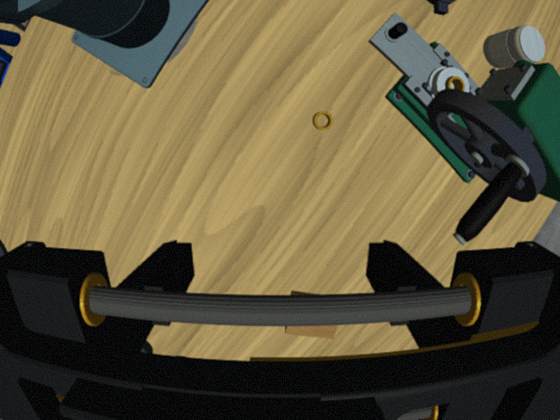

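The wrist view shows the knob top at (396,28), the handle from its tip (461,238) to its base (518,173), the foot's right edge from (388,95) to (470,180), and the loose bush at (321,120).

```bash
python3 - <<'E'
from h import *
import json
p=json.load(open('w1.json'));I=cv2.imread('pics/w1.png')
def bl(x,y,w,h,th):
    m=(I[y:y+h,x:x+w].max(2)<th).astype(np.uint8);n,l,st,c=cv2.connectedComponentsWithStats(m)
    for i in range(1,n):
        if st[i,4]>40: print('blob',np.round(c[i]+[x,y],1),st[i])
bl(380,12,32,32,50);bl(450,160,75,85,35)
W=lambda u,v:ray('wrist',u,v,p)
for n,q,z in(('knobtop',(396,28),.110),('htip',(462,236),.295),('hbase',(516,174),.295),('foot a',(388,95),.0),('foot b',(470,180),0),('spare',(321,120),.03),('slideL',(370,40),.06),('slideC',(398,13),.06)):
    print(n,np.round(plane(W(*q),z),4))
X,e=tri(ray('scene',254.5,177.7),ray('side',296.4,156.4),W(490,207));print('hmid3',np.round(X,4),np.round(e,4))
X,e=tri(ray('scene',332.8,242.5),ray('side',316.5,283.6),W(396.5,31));print('knob3',np.round(X,4),np.round(e,4))
X,e=tri(ray('scene',247.6,165),ray('side',308.6,149.4),W(462,236));print('tip3',np.round(X,4),np.round(e,4))
X,e=tri(ray('scene',263,190.6),ray('side',287,165),W(516,174));print('base3',np.round(X,4),np.round(e,4))
print('hub',np.round(plane(ray('side',272.9,259.2),.101),4))
E
```

```text
blob [397.4  30.3] [  9  11  18  16 200]
blob [491.3 198.4] [   6    0   69   81 2215]
blob [483.9 164. ] [24  0 18  9 91]
knobtop [0.4004 0.1936 0.11  ]
htip [ 0.5584 -0.0053  0.295 ]
hbase [0.5715 0.0858 0.295 ]
foot a [0.4742 0.1284 0.    ]
foot b [0.7186 0.1116 0.    ]
spare [0.399  0.0147 0.03  ]
slideL [0.3842 0.1693 0.06  ]
slideC [0.3948 0.2424 0.06  ]
hmid3 [0.5611 0.0373 0.2984] [0.0009 0.0016 0.002 ]
knob3 [0.4065 0.2001 0.0895] [0.0007 0.0007 0.0006]
tip3 [ 0.5543 -0.0072  0.2994] [0.0017 0.002  0.0017]
base3 [0.5623 0.0833 0.2977] [0.0022 0.0053 0.0053]
hub [0.5324 0.1897 0.101 ]
```

```bash
python3 -m pendant '[[[12,10,5],-4],[[45,38,20],-10],[[80,67,50],-16],[[115,97,80],-22],[[150,127,110],-28],[[182,154,140],-33],[[205,173,165],-36],[[213,180,179],-37]]' 
python3 -m pendant '[[[0,0,0],0],[[0,0,10],0],[[0,0,30],0],[[0,0,50],0],[[0,0,65],0],[[0,0,70],0],[[0,0,70],0],[[0,0,70],0]]'
python3 - <<'E'
from h import *
import json
s=bot.read_state();print(np.round(s['joint_positions'],2))
p=optics.camera_params('wrist');I=optics.read_camera('wrist')
cv2.imwrite('pics/w2.png',I[:,:,::-1]);json.dump({k:np.array(v).tolist() for k,v in p.items()},open('w2.json','w'))
E
```

```text
time_s: 3.35
tcp_pos: [0.4051, 0.2029, 0.2479]
tool_rot: [[-0.952, 0.307, -0.002], [0.307, 0.952, 0.002], [0.003, 0.001, -1.0]]
wrist_force: [-0.7, -0.6, 1.4]
opening: 1.001
finger_force: 0.0
time_s: 4.15
tcp_pos: [0.407, 0.1993, 0.1804]
tool_rot: [[-0.95, 0.313, 0.001], [0.313, 0.95, 0.0], [-0.001, 0.001, -1.0]]
wrist_force: [0.2, -0.6, -0.0]
opening: 1.001
finger_force: 0.0
[ 0.17  0.42 -0.87  2.06  0.43  0.85  0.3 ]
```

View pics/w2.png

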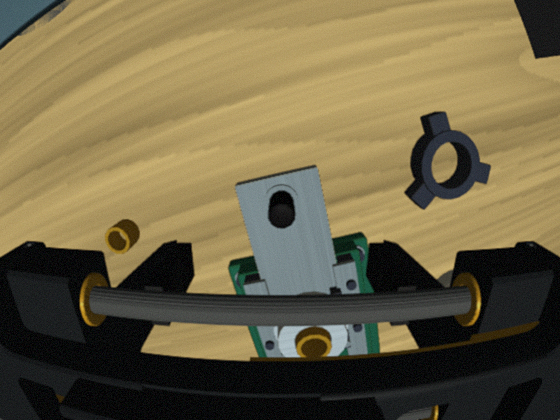

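The wrist view puts the knob at (281,212), centred between the fingers, with the slide edges clean.

```bash
python3 - <<'E'
from h import *
import json
p=json.load(open('w2.json'));I=cv2.imread('pics/w2.png')
x,y,w,h=262,180,40,55
m=(I[y:y+h,x:x+w].max(2)<35).astype(np.uint8);n,l,st,c=cv2.connectedComponentsWithStats(m);i=1+st[1:,4].argmax();print(c[i]+[x,y],st[i])
W=lambda u,v:ray('wrist',u,v,p)
print('centroid@.09',plane(W(*(c[i]+[x,y])),.09),'top',plane(W(282,217),.110))
a,b=plane(W(236,184),.06),plane(W(258,280),.06);c2,d=plane(W(316,166),.06),plane(W(336,250),.06)
for q in(a,b,c2,d):print(np.round(q,4))
print(np.degrees(np.arctan2(*(b-a)[[1,0]])),np.degrees(np.arctan2(*(d-c2)[[1,0]])))
E
python3 -m pendant '[[[0,0,10],0],[[0,0,30],0],[[0,0,50],0],[[0,0,70],0],[[0,0,90],0],[[0,0,100],0],[[0,0,104],0],[[0,0,104],0]]'
```

```text
[281.1192053  209.30331126] [  7  11  26  37 755]
centroid@.09 [0.40725665 0.20050582 0.09      ] top [0.4072208  0.20106227 0.11      ]
[0.3826 0.1688 0.06  ]
[0.4737 0.1562 0.06  ]
[0.3892 0.2371 0.06  ]
[0.4674 0.2328 0.06  ]
-7.8951184512163595 -3.140202260797789
time_s: 5.0
tcp_pos: [0.4063, 0.1994, 0.0756]
tool_rot: [[-0.95, 0.313, -0.0], [0.313, 0.95, 0.0], [0.0, -0.0, -1.0]]
wrist_force: [0.2, 0.9, 0.8]
opening: 1.001
finger_force: 0.0
```

```bash
python3 -m pendant '[[[0,0,0],0],[[0,0,0],0],[[0,0,0],0],[[0,0,0],0],[[0,0,0],0],[[0,0,0],0],[[0,0,0],0],[[0,0,0],0]]' 0 25
python3 -m pendant '[[[-1,0.2,0],0],[[-4,0.9,0],0],[[-8,1.9,0],0],[[-12,2.8,0],0],[[-16,3.8,0],0],[[-20,4.7,0],0],[[-23,5.4,0],0],[[-24,5.6,0],0]]'
python3 -m pendant '[[[-1,0.2,0],0],[[-2,0.5,0],0],[[-4,0.9,0],0],[[-6,1.4,0],0],[[-8,1.9,0],0],[[-9,2.1,0],0],[[-10,2.4,0],0],[[-11,2.6,0],0]]'
```

```text
time_s: 5.8
tcp_pos: [0.4064, 0.1993, 0.0757]
tool_rot: [[-0.95, 0.313, -0.0], [0.313, 0.95, -0.0], [0.0, -0.0, -1.0]]
wrist_force: [0.0, 0.2, -1.0]
opening: 0.298
finger_force: 0.0
time_s: 6.6
tcp_pos: [0.4301, 0.1984, 0.0757]
tool_rot: [[-0.95, 0.312, -0.001], [0.312, 0.95, 0.002], [0.002, 0.001, -1.0]]
wrist_force: [-3.5, 4.9, 1.9]
opening: 0.218
finger_force: 25.0
time_s: 7.4
tcp_pos: [0.4412, 0.1974, 0.0757]
tool_rot: [[-0.95, 0.311, -0.001], [0.311, 0.95, 0.001], [0.002, 0.001, -1.0]]
wrist_force: [-3.8, 3.5, 1.3]
opening: 0.216
finger_force: 25.0
```

```bash
python3 -m pendant '[[[-0.6,0.1,0],0],[[-1.2,0.3,0],0],[[-1.8,0.4,0],0],[[-2.4,0.5,0],0],[[-3,0.7,0],0],[[-3.5,0.8,0],0],[[-4,0.9,0],0],[[-4,0.9,0],0]]'
```

```text
time_s: 8.2
tcp_pos: [0.4453, 0.197, 0.0757]
tool_rot: [[-0.95, 0.311, -0.001], [0.311, 0.95, 0.002], [0.001, 0.001, -1.0]]
wrist_force: [-3.0, 3.1, 1.2]
opening: 0.22
finger_force: 25.0
```

```bash
python3 -m pendant '[[[-0.4,0.1,0],0],[[-0.8,0.2,0],0],[[-1.2,0.3,0],0],[[-1.6,0.4,0],0],[[-2,0.5,0],0],[[-2,0.5,0],0],[[-2,0.5,0],0],[[-2,0.5,0],0]]'
```

```text
time_s: 9.0
tcp_pos: [0.4473, 0.1968, 0.0757]
tool_rot: [[-0.95, 0.312, -0.001], [0.311, 0.95, 0.001], [0.002, 0.001, -1.0]]
wrist_force: [-2.9, 4.1, 0.8]
opening: 0.218
finger_force: 25.0
```

```bash
python3 -m pendant '[[[-0.4,0.1,0],0],[[-0.8,0.2,0],0],[[-1.2,0.3,0],0],[[-1.6,0.4,0],0],[[-2,0.5,0],0],[[-2,0.5,0],0],[[-2,0.5,0],0],[[-2,0.5,0],0]]'
```

```text
time_s: 9.8
tcp_pos: [0.4494, 0.1966, 0.0757]
tool_rot: [[-0.95, 0.312, -0.001], [0.312, 0.95, 0.001], [0.002, 0.001, -1.0]]
wrist_force: [-3.5, 3.9, 1.1]
opening: 0.219
finger_force: 25.0
```

```bash
python3 -m pendant '[[[-0.4,0.1,0],0],[[-0.8,0.2,0],0],[[-1.2,0.3,0],0],[[-1.5,0.4,0],0],[[-1.5,0.4,0],0],[[-1.5,0.4,0],0],[[-1.5,0.4,0],0],[[-1.5,0.4,0],0]]'
```

```text
time_s: 10.6
tcp_pos: [0.4505, 0.1965, 0.0757]
tool_rot: [[-0.95, 0.311, -0.002], [0.311, 0.95, 0.001], [0.002, 0.001, -1.0]]
wrist_force: [-4.6, 2.6, 1.6]
opening: 0.217
finger_force: 25.0
```

```bash
python3 -m pendant '[[[-0.3,0.1,0],0],[[-0.6,0.1,0],0],[[-0.9,0.2,0],0],[[-1.2,0.3,0],0],[[-1.2,0.3,0],0],[[-1.2,0.3,0],0],[[-1.2,0.3,0],0],[[-1.2,0.3,0],0]]'
```

```text
time_s: 11.4
tcp_pos: [0.4507, 0.1966, 0.0757]
tool_rot: [[-0.95, 0.311, -0.003], [0.311, 0.95, 0.001], [0.003, -0.0, -1.0]]
wrist_force: [-7.5, 3.3, 4.7]
opening: 0.215
finger_force: 25.0
```

```bash
python3 -m pendant '[[[-0.3,0.1,0],0],[[-0.6,0.1,0],0],[[-0.9,0.2,0],0],[[-1.2,0.3,0],0],[[-1.2,0.3,0],0],[[-1.2,0.3,0],0],[[-1.2,0.3,0],0],[[-1.2,0.3,0],0]]'
```

```text
time_s: 12.2
tcp_pos: [0.4508, 0.1965, 0.0756]
tool_rot: [[-0.951, 0.31, -0.005], [0.31, 0.951, 0.0], [0.005, -0.001, -1.0]]
wrist_force: [-11.9, 3.1, 9.1]
opening: 0.216
finger_force: 25.0
```

```bash
python3 -m pendant '[[[0.5,-0.1,0],0],[[1,-0.2,0],0],[[1.5,-0.3,0],0],[[2,-0.5,0],0],[[2,-0.5,0],0],[[2,-0.5,0],0],[[2,-0.5,0],0],[[2,-0.5,0],0]]'
python3 -m pendant '[[[0,0,0],0],[[0,0,0],0],[[0,0,0],0],[[0,0,0],0],[[0,0,0],0],[[0,0,0],0],[[0,0,0],0],[[0,0,0],0]]' 1
python3 -m pendant '[[[0,0,-5],0],[[0,0,-20],0],[[0,0,-50],0],[[1,0,-90],0],[[3,0,-135],0],[[5,0,-180],0],[[5,0,-225],0],[[5,0,-250],0]]'
```

```text
time_s: 13.0
tcp_pos: [0.4508, 0.1965, 0.0757]
tool_rot: [[-0.95, 0.311, -0.002], [0.311, 0.95, 0.001], [0.002, 0.0, -1.0]]
wrist_force: [-5.5, 3.7, 2.8]
opening: 0.221
finger_force: 25.0
time_s: 13.8
tcp_pos: [0.4524, 0.1953, 0.0757]
tool_rot: [[-0.95, 0.313, 0.0], [0.313, 0.95, -0.0], [-0.0, -0.0, -1.0]]
wrist_force: [0.5, 0.3, -0.5]
opening: 0.92
finger_force: 0.0
time_s: 14.6
tcp_pos: [0.4479, 0.1981, 0.3303]
tool_rot: [[-0.95, 0.312, 0.005], [0.312, 0.95, 0.001], [-0.004, 0.003, -1.0]]
wrist_force: [0.1, -0.1, -0.8]
opening: 0.999
finger_force: 0.0
```

```bash
python3 -m pendant '[[[-5,-4,-20],4],[[-22,-16,-45],12],[[-48,-36,-65],20],[[-78,-58,-75],28],[[-108,-81,-75],36],[[-135,-101,-75],44],[[-152,-114,-75],52],[[-158,-118,-75],60]]'
python3 -m pendant '[[[0,0,0],6],[[0,0,0],12],[[0,0,0],16],[[0,0,0],17],[[0,0,0],17],[[0,0,0],17],[[0,0,0],17],[[0,0,0],17]]'
python3 - <<'E'
from h import *
import json
s=bot.read_state();print(np.round(s['joint_positions'],2))
p=optics.camera_params('wrist');I=optics.read_camera('wrist')
cv2.imwrite('pics/w3.png',I[:,:,::-1]);json.dump({k:np.array(v).tolist() for k,v in p.items()},open('w3.json','w'))
E
```

```text
time_s: 15.4
tcp_pos: [0.5614, 0.0329, 0.4014]
tool_rot: [[-0.196, 0.981, 0.0], [0.981, 0.196, -0.0], [-0.0, 0.0, -1.0]]
wrist_force: [-0.2, 0.7, -0.9]
opening: 1.001
finger_force: 0.0
time_s: 16.2
tcp_pos: [0.5607, 0.0354, 0.4007]
tool_rot: [[0.091, 0.996, -0.0], [0.996, -0.091, 0.0], [0.0, -0.0, -1.0]]
wrist_force: [0.8, -0.4, 0.3]
opening: 1.001
finger_force: 0.0
[ 0.35  0.32 -0.64  1.53  0.19  1.36 -0.4 ]
```

View pics/w3.png

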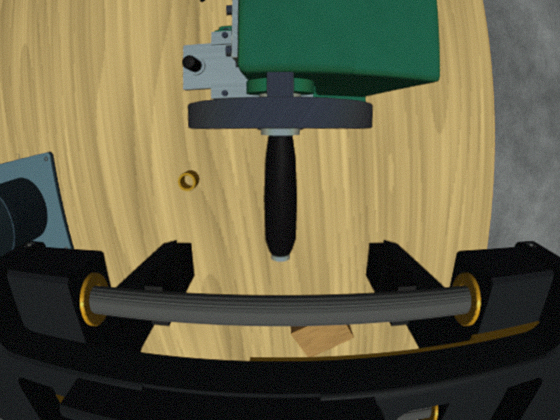

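The wrist view shows the sleeve at column 281, from row 135 to row 257, lined up with the tool. The wheel's edge is level.

```bash
python3 - <<'E'
from h import *
import json
p=json.load(open('w3.json'));I=cv2.imread('pics/w3.png')
R=np.array(bot.read_state()['tool_rot']);t=np.array([.5607,.0354,.4007])
m=(I.max(2)<40)
for v in(145,165,185,205,225,245):
    xs=np.where(m[v,255:310])[0]+255;c=(xs.min()+xs.max())/2
    X=plane(ray('wrist',c,v,p),.295);a=plane(ray('wrist',xs.min(),v,p),.295);b=plane(ray('wrist',xs.max(),v,p),.295)
    print(v,c,np.round(X,4),'tool',np.round(R.T@(X-t)*1000,1),'dia',round(np.linalg.norm(a-b)*1000,1))
for q in((281,134),(281,257)):print(np.round(R.T@(plane(ray('wrist',*q,p),.295)-t)*1000,1))
for q in((195,128),(365,128)):print('wheel',np.round(R.T@(plane(ray('wrist',*q,p),.24)-t)*1000,1))
E
```

```text
145 280.0 [0.565  0.0827 0.295 ] tool [ 47.5   0.  105.7] dia 18.6
165 280.0 [0.5636 0.0671 0.295 ] tool [ 31.8   0.  105.7] dia 21.9
185 280.0 [0.5621 0.0512 0.295 ] tool [ 15.8   0.  105.7] dia 23.7
205 280.0 [0.5606 0.0348 0.295 ] tool [ -0.6  -0.  105.7] dia 24.1
225 280.0 [0.5591 0.0179 0.295 ] tool [-17.6  -0.  105.7] dia 22.9
245 280.0 [5.575e-01 3.000e-04 2.950e-01] tool [-35.3  -0.  105.7] dia 20.1
[ 56.1   0.8 105.7]
[-46.3   0.8 105.7]
wheel [ 60.8 -81.2 160.7]
wheel [ 60.6  81.4 160.7]
```

```bash
python3 -m pendant '[[[0,0,5],0],[[0,0,20],0],[[0,0,45],0],[[-1,0,70],0],[[-2,0,95],0],[[-3,0,115],0],[[-3,0,124],0],[[-3,0,125],0]]' 0.6
python3 -m pendant '[[[0,0,0],0],[[0,0,0],0],[[0,0,0],0],[[0,0,0],0],[[0,0,0],0],[[0,0,0],0],[[0,0,0],0],[[0,0,0],0]]' 0 25
python3 - <<'E'
import numpy as np
def T(a0,l):
    f=lambda a:np.array([-80*np.sin(np.radians(a)),80*(1-np.cos(np.radians(a)))])
    print(a0,[[[0,*np.round(f(a)-f(a0),1).tolist()],0] for a in l])
T(0,[.5,1.5,3,5,7.5,10,12.5,15])
for a0 in range(15,360,24):T(a0,[a0+3*i for i in range(1,9)])
E
```

```text
time_s: 17.05
tcp_pos: [0.5599, 0.0323, 0.2746]
tool_rot: [[0.091, 0.996, -0.002], [0.996, -0.091, 0.0], [-0.0, -0.002, -1.0]]
wrist_force: [1.0, -0.0, 0.5]
opening: 0.599
finger_force: 0.0
time_s: 17.85
tcp_pos: [0.5608, 0.0325, 0.2761]
tool_rot: [[0.091, 0.996, 0.001], [0.996, -0.091, 0.0], [0.0, 0.001, -1.0]]
wrist_force: [-1.3, -0.5, 3.6]
opening: 0.271
finger_force: 24.5
0 [[[0, -0.7, 0.0], 0], [[0, -2.1, 0.0], 0], [[0, -4.2, 0.1], 0], [[0, -7.0, 0.3], 0], [[0, -10.4, 0.7], 0], [[0, -13.9, 1.2], 0], [[0, -17.3, 1.9], 0], [[0, -20.7, 2.7], 0]]
15 [[[0, -4.0, 1.2], 0], [[0, -8.0, 2.6], 0], [[0, -11.8, 4.2], 0], [[0, -15.6, 6.0], 0], [[0, -19.3, 8.0], 0], [[0, -22.9, 10.2], 0], [[0, -26.3, 12.6], 0], [[0, -29.6, 15.1], 0]]
39 [[[0, -3.2, 2.7], 0], [[0, -6.2, 5.6], 0], [[0, -9.1, 8.6], 0], [[0, -11.8, 11.8], 0], [[0, -14.4, 15.1], 0], [[0, -16.7, 18.6], 0], [[0, -18.9, 22.2], 0], [[0, -20.9, 25.9], 0]]
63 [[[0, -1.8, 3.8], 0], [[0, -3.4, 7.6], 0], [[0, -4.8, 11.6], 0], [[0, -6.0, 15.6], 0], [[0, -7.0, 19.7], 0], [[0, -7.7, 23.8], 0], [[0, -8.3, 28.0], 0], [[0, -8.6, 32.1], 0]]
87 [[
[... 1465 characters left out ...]
-2.9, -12.2], 0], [[0, -4.3, -16.2], 0], [[0, -5.9, -20.0], 0], [[0, -7.7, -23.8], 0], [[0, -9.7, -27.5], 0], [[0, -11.9, -31.1], 0]]
303 [[[0, -2.4, -3.5], 0], [[0, -4.9, -6.8], 0], [[0, -7.6, -10.0], 0], [[0, -10.5, -13.0], 0], [[0, -13.6, -15.9], 0], [[0, -16.7, -18.6], 0], [[0, -20.1, -21.2], 0], [[0, -23.5, -23.5], 0]]
327 [[[0, -3.6, -2.2], 0], [[0, -7.3, -4.2], 0], [[0, -11.0, -6.0], 0], [[0, -14.9, -7.6], 0], [[0, -18.8, -9.0], 0], [[0, -22.9, -10.2], 0], [[0, -26.9, -11.2], 0], [[0, -31.1, -11.9], 0]]
351 [[[0, -4.2, -0.5], 0], [[0, -8.3, -0.9], 0], [[0, -12.5, -1.0], 0], [[0, -16.7, -0.9], 0], [[0, -20.9, -0.5], 0], [[0, -25.0, -0.0], 0], [[0, -29.1, 0.8], 0], [[0, -33.2, 1.7], 0]]
```

Gripped on the sleeve (23.8 mm opening, 24.5 N). I'll start the turn gently.

```bash
python3 -m pendant '[[[0,-0.7,0],0],[[0,-2.1,0],0],[[0,-4.2,0.1],0],[[0,-7,0.3],0],[[0,-10.4,0.7],0],[[0,-13.9,1.2],0],[[0,-17.3,1.9],0],[[0,-20.7,2.7],0]]'
```

```text
time_s: 18.65
tcp_pos: [0.5398, 0.0344, 0.2734]
tool_rot: [[0.091, 0.996, 0.001], [0.996, -0.091, -0.0], [-0.0, 0.001, -1.0]]
wrist_force: [0.9, -0.6, 5.7]
opening: 0.27
finger_force: 24.4
```

```bash
python3 -m pendant '[[[0,-4,1],0],[[0,-8,2.2],0],[[0,-11.8,3.6],0],[[0,-15.6,5.3],0],[[0,-19.3,7.2],0],[[0,-22.9,9.4],0],[[0,-26.3,11.8],0],[[0,-29.6,14.3],0]]'
```

```text
time_s: 19.45
tcp_pos: [0.5104, 0.037, 0.2587]
tool_rot: [[0.091, 0.996, 0.001], [0.996, -0.091, -0.0], [-0.0, 0.001, -1.0]]
wrist_force: [0.3, 0.0, 2.8]
opening: 0.268
finger_force: 24.6
```

```bash
python3 -m pendant '[[[0,-3.2,2.7],0],[[0,-6.2,5.6],0],[[0,-9.1,8.6],0],[[0,-11.8,11.8],0],[[0,-14.4,15.1],0],[[0,-16.7,18.6],0],[[0,-18.9,22.2],0],[[0,-20.9,25.9],0]]'
```

```text
time_s: 20.25
tcp_pos: [0.4893, 0.0389, 0.2324]
tool_rot: [[0.091, 0.996, -0.0], [0.996, -0.091, -0.0], [-0.0, -0.0, -1.0]]
wrist_force: [0.7, 0.2, 1.6]
opening: 0.273
finger_force: 24.6
```

```bash
python3 -m pendant '[[[0,-1.8,3.8],0],[[0,-3.4,7.6],0],[[0,-4.8,11.6],0],[[0,-6,15.6],0],[[0,-7,19.7],0],[[0,-7.7,23.8],0],[[0,-8.3,28],0],[[0,-8.6,32.1],0]]'
```

```text
time_s: 21.05
tcp_pos: [0.4809, 0.0396, 0.2003]
tool_rot: [[0.091, 0.996, -0.0], [0.996, -0.091, -0.0], [-0.0, -0.0, -1.0]]
wrist_force: [-0.2, 0.7, 2.0]
opening: 0.267
finger_force: 24.6
```

Forces are small, so I'll continue into the pressing range.

```bash
python3 -m pendant '[[[0,-0.1,4.2],0],[[0,0,8.4],0],[[0,0.3,12.5],0],[[0,0.9,16.7],0],[[0,1.6,20.8],0],[[0,2.6,24.9],0],[[0,3.8,28.9],0],[[0,5.2,32.9],0]]'
```

```text
time_s: 21.85
tcp_pos: [0.4862, 0.0392, 0.1674]
tool_rot: [[0.091, 0.996, -0.0], [0.996, -0.091, -0.0], [-0.0, -0.0, -1.0]]
wrist_force: [-1.0, -0.0, 3.0]
opening: 0.27
finger_force: 24.6
```

```bash
python3 -m pendant '[[[0,1.6,3.9],0],[[0,3.4,7.6],0],[[0,5.4,11.3],0],[[0,7.6,14.9],0],[[0,10,18.4],0],[[0,12.5,21.7],0],[[0,15.2,24.9],0],[[0,18.1,27.9],0]]'
```

```text
time_s: 22.65
tcp_pos: [0.5037, 0.0376, 0.1398]
tool_rot: [[0.091, 0.996, -0.001], [0.996, -0.091, -0.0], [-0.001, -0.001, -1.0]]
wrist_force: [-4.6, -0.4, 8.1]
opening: 0.269
finger_force: 24.3
```

```bash
python3 -m pendant '[[[0,3,2.9],0],[[0,6.2,5.6],0],[[0,9.5,8.2],0],[[0,13,10.5],0],[[0,16.6,12.7],0],[[0,20.2,14.7],0],[[0,24,16.5],0],[[0,27.9,18.1],0]]'
```

```text
time_s: 23.45
tcp_pos: [0.5314, 0.0351, 0.1215]
tool_rot: [[0.091, 0.996, -0.002], [0.996, -0.091, -0.0], [-0.0, -0.002, -1.0]]
wrist_force: [-3.5, 0.9, 5.7]
opening: 0.268
finger_force: 24.4
```

```bash
python3 -m pendant '[[[0,3.9,1.4],0],[[0,8,2.6],0],[[0,12,3.6],0],[[0,16.2,4.3],0],[[0,20.3,4.9],0],[[0,24.5,5.2],0],[[0,28.7,5.3],0],[[0,32.9,5.2],0]]'
```

```text
time_s: 24.25
tcp_pos: [0.5653, 0.0321, 0.1165]
tool_rot: [[0.091, 0.996, 0.0], [0.996, -0.091, 0.0], [0.0, 0.0, -1.0]]
wrist_force: [-1.4, 1.4, -0.2]
opening: 0.266
finger_force: 24.8
```

```bash
python3 -m pendant '[[[0,4.2,-0.3],0],[[0,8.3,-0.9],0],[[0,12.4,-1.6],0],[[0,16.5,-2.6],0],[[0,20.5,-3.8],0],[[0,24.5,-5.2],0],[[0,28.4,-6.8],0],[[0,32.1,-8.6],0]]'
```

```text
time_s: 25.05
tcp_pos: [0.5972, 0.0292, 0.1254]
tool_rot: [[0.091, 0.996, 0.0], [0.996, -0.091, 0.0], [0.0, 0.0, -1.0]]
wrist_force: [-0.3, 1.8, -1.8]
opening: 0.275
finger_force: 24.8
```

```bash
python3 -m pendant '[[[0,3.7,-2],0],[[0,7.3,-4.2],0],[[0,10.7,-6.6],0],[[0,14,-9.1],0],[[0,17.2,-11.8],0],[[0,20.2,-14.7],0],[[0,23.1,-17.8],0],[[0,25.9,-20.9],0]]'
```

```text
time_s: 25.85
tcp_pos: [0.6228, 0.0268, 0.1464]
tool_rot: [[0.091, 0.996, 0.0], [0.996, -0.091, 0.0], [0.0, 0.0, -1.0]]
wrist_force: [1.0, 3.4, -1.4]
opening: 0.267
finger_force: 24.8
```

```bash
python3 -m pendant '[[[0,2.5,-3.3],0],[[0,4.9,-6.8],0],[[0,7.1,-10.3],0],[[0,9.1,-14],0],[[0,10.9,-17.8],0],[[0,12.5,-21.7],0],[[0,13.9,-25.6],0],[[0,15.1,-29.6],0]]'
```

```text
time_s: 26.65
tcp_pos: [0.6376, 0.0255, 0.176]
tool_rot: [[0.091, 0.996, -0.0], [0.996, -0.091, 0.0], [0.0, -0.0, -1.0]]
wrist_force: [0.4, 3.3, -1.3]
opening: 0.275
finger_force: 24.8
```

```bash
python3 -m pendant '[[[0.2,1,-4.1],0],[[0.4,1.7,-8.2],0],[[0.6,2.3,-12.3],0],[[0.6,2.6,-16.5],0],[[0.6,2.7,-20.7],0],[[0.6,2.6,-24.9],0],[[0.6,2.3,-29.1],0],[[0.6,1.7,-33.2],0]]'
```

```text
time_s: 27.45
tcp_pos: [0.6394, 0.0254, 0.2092]
tool_rot: [[0.091, 0.996, 0.0], [0.996, -0.091, -0.0], [-0.0, 0.0, -1.0]]
wrist_force: [1.6, 0.9, -1.3]
opening: 0.267
finger_force: 24.9
```

```bash
python3 -m pendant '[[[0,-0.8,-4.1],0],[[0,-1.7,-8.2],0],[[0,-2.9,-12.2],0],[[0,-4.3,-16.2],0],[[0,-5.9,-20],0],[[0,-7.7,-23.8],0],[[0,-9.7,-27.5],0],[[0,-11.9,-31.1],0]]'
```

```text
time_s: 28.25
tcp_pos: [0.6274, 0.0265, 0.2404]
tool_rot: [[0.091, 0.996, 0.0], [0.996, -0.091, -0.0], [-0.0, 0.0, -1.0]]
wrist_force: [1.8, -1.3, -0.8]
opening: 0.27
finger_force: 24.9
```

```bash
python3 -m pendant '[[[0,-2.4,-3.5],0],[[0,-4.9,-6.8],0],[[0,-7.6,-10],0],[[0,-10.5,-13],0],[[0,-13.6,-15.9],0],[[0,-16.7,-18.6],0],[[0,-20.1,-21.2],0],[[0,-23.5,-23.5],0]]'
```

```text
time_s: 29.05
tcp_pos: [0.6039, 0.0287, 0.2638]
tool_rot: [[0.091, 0.996, 0.0], [0.996, -0.091, -0.0], [-0.0, 0.0, -1.0]]
wrist_force: [2.3, -3.3, -0.0]
opening: 0.272
finger_force: 24.8
```

```bash
python3 -m pendant '[[[-0.2,-3.6,-2.2],0],[[-0.4,-7.3,-4.2],0],[[-0.6,-11,-6],0],[[-0.6,-14.9,-7.6],0],[[-0.6,-18.8,-9],0],[[-0.6,-22.9,-10.2],0],[[-0.6,-26.5,-11],0],[[-0.6,-29.5,-11.6],0]]'
```

```text
time_s: 29.85
tcp_pos: [0.574, 0.0314, 0.2753]
tool_rot: [[0.091, 0.996, -0.001], [0.996, -0.091, 0.0], [0.0, -0.001, -1.0]]
wrist_force: [0.8, -1.3, 2.4]
opening: 0.268
finger_force: 24.7
```

```bash
python3 -m pendant '[[[0,-3,-0.4],0],[[0,-6,-0.8],0],[[0,-8.5,-1],0],[[0,-10.5,-1.2],0],[[0,-12,-1.2],0],[[0,-13.2,-1.3],0],[[0,-13.8,-1.3],0],[[0,-14,-1.3],0]]'
python3 -m pendant '[[[0,0,0],0],[[0,0,0],0],[[0,0,0],0],[[0,0,0],0],[[0,0,0],0],[[0,0,0],0],[[0,0,0],0],[[0,0,0],0]]'
```

```text
time_s: 30.65
tcp_pos: [0.5608, 0.0325, 0.2763]
tool_rot: [[0.091, 0.996, 0.0], [0.996, -0.091, 0.0], [0.0, 0.0, -1.0]]
wrist_force: [0.2, -0.3, 0.0]
opening: 0.269
finger_force: 24.7
time_s: 31.45
tcp_pos: [0.5607, 0.0325, 0.2764]
tool_rot: [[0.091, 0.996, -0.0], [0.996, -0.091, 0.0], [0.0, -0.0, -1.0]]
wrist_force: [0.4, 0.3, -0.3]
opening: 0.271
finger_force: 24.8
```

```bash
python3 -m pendant '[[[0,0,0],0],[[0,0,0],0],[[0,0,0],0],[[0,0,0],0],[[0,0,0],0],[[0,0,0],0],[[0,0,0],0],[[0,0,0],0]]' 1
python3 -m pendant '[[[0,0,-3],0],[[0,0,-12],0],[[0,0,-30],0],[[0,0,-55],0],[[0,0,-80],0],[[0,0,-105],0],[[0,0,-122],0],[[0,0,-129],0]]'
python3 -m pendant '[[[5,-4,0],-4],[[20,-16,0],-12],[[45,-36,0],-20],[[75,-61,0],-28],[[106,-86,0],-36],[[132,-107,0],-44],[[148,-120,0],-52],[[153,-124,0],-60]]'
python3 -m pendant '[[[0,0,0],-6],[[0,0,5],-12],[[0,0,15],-16],[[0,0,30],-17],[[0,0,50],-17],[[0,0,65],-17],[[0,0,75],-17],[[0,0,78],-17]]'
python3 - <<'E'
from h import *
s=bot.read_state();print(np.round(s['joint_positions'],2))
p=optics.camera_params('wrist');I=optics.read_camera('wrist')
cv2.imwrite('pics/w4.png',I[:,:,::-1])
for n in('scene','side'): cv2.imwrite(f'pics/{n}4.png',optics.read_camera(n)[:,:,::-1])
x,y,w,h=250,150,65,110
m=(I[y:y+h,x:x+w].max(2)<35).astype(np.uint8);n,l,st,c=cv2.connectedComponentsWithStats(m);i=1+st[1:,4].argmax();q=c[i]+[x,y];print(q,st[i],plane(ray('wrist',*q,p),.095))
E
```

```text
time_s: 32.25
tcp_pos: [0.5607, 0.0324, 0.2764]
tool_rot: [[0.091, 0.996, -0.0], [0.996, -0.091, -0.0], [-0.0, -0.0, -1.0]]
wrist_force: [-0.2, 0.3, -0.5]
opening: 0.971
finger_force: 0.0
time_s: 33.05
tcp_pos: [0.5614, 0.0327, 0.408]
tool_rot: [[0.091, 0.996, 0.004], [0.996, -0.091, 0.0], [0.001, 0.003, -1.0]]
wrist_force: [0.8, 0.0, -0.4]
opening: 0.999
finger_force: 0.0
time_s: 33.85
tcp_pos: [0.4491, 0.1985, 0.4055]
tool_rot: [[-0.823, 0.569, -0.0], [0.569, 0.823, 0.0], [0.0, -0.0, -1.0]]
wrist_force: [1.0, -0.1, 1.2]
opening: 0.996
finger_force: 0.0
time_s: 34.65
tcp_pos: [0.4506, 0.1957, 0.3264]
tool_rot: [[-0.95, 0.313, -0.002], [0.313, 0.95, -0.001], [0.001, -0.001, -1.0]]
wrist_force: [-0.1, 0.4, 0.3]
opening: 0.999
finger_force: 0.0
[ 0.28  0.29 -0.94  1.8   0.26  1.18  0.52]
[280.66183575 175.4057971 ] [ 24  16  15  19 207] [0.44974788 0.19701833 0.095     ]
```

View pics/w4.png

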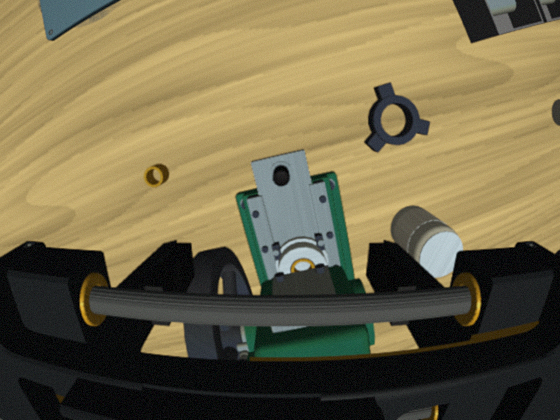

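The wrist view shows the knob at (281,175), still at the full-in position and directly under the hand. The bystanders are in place. I'll descend and grip.

```bash
python3 -m pendant '[[[0,0,10],0],[[0,0,35],0],[[0,0,75],0],[[0,0,115],0],[[0,0,155],0],[[0,0,185],0],[[0,0,205],0],[[0,0,210],0]]' 0.65
python3 -m pendant '[[[0,0,5],0],[[0,0,15],0],[[0,0,27],0],[[0,0,36],0],[[0,0,40],0],[[0,0,41],0],[[0,0,41],0],[[0,0,41],0]]'
python3 -m pendant '[[[0,0,0],0],[[0,0,0],0],[[0,0,0],0],[[0,0,0],0],[[0,0,0],0],[[0,0,0],0],[[0,0,0],0],[[0,0,0],0]]' 0 25
```

```text
time_s: 35.6
tcp_pos: [0.4499, 0.1955, 0.1153]
tool_rot: [[-0.95, 0.312, -0.003], [0.312, 0.95, -0.001], [0.003, -0.002, -1.0]]
wrist_force: [-0.2, 0.3, 0.7]
opening: 0.648
finger_force: 0.0
time_s: 36.4
tcp_pos: [0.4514, 0.1962, 0.0767]
tool_rot: [[-0.95, 0.313, 0.001], [0.313, 0.95, 0.0], [-0.0, 0.0, -1.0]]
wrist_force: [0.6, 0.7, -0.2]
opening: 0.647
finger_force: 0.0
time_s: 37.2
tcp_pos: [0.4512, 0.1963, 0.0764]
tool_rot: [[-0.95, 0.313, 0.0], [0.313, 0.95, 0.0], [-0.0, 0.001, -1.0]]
wrist_force: [0.1, 1.4, -1.4]
opening: 0.218
finger_force: 25.0
```

```bash
python3 -m pendant '[[[0.7,-0.2,0],0],[[2.5,-0.6,0],0],[[6,-1.4,0],0],[[10,-2.3,0],0],[[14,-3.2,0],0],[[18,-4.1,0],0],[[22,-5,0],0],[[26,-5.9,0],0]]'
python3 -m pendant '[[[4,-0.9,0],0],[[8,-1.8,0],0],[[12,-2.7,0],0],[[16,-3.6,0],0],[[20,-4.5,0],0],[[23,-5.2,0],0],[[25,-5.6,0],0],[[26,-5.8,0],0]]'
```

```text
time_s: 38.0
tcp_pos: [0.4255, 0.1987, 0.0765]
tool_rot: [[-0.95, 0.313, 0.002], [0.313, 0.95, 0.001], [-0.001, 0.001, -1.0]]
wrist_force: [4.3, 2.4, -5.6]
opening: 0.223
finger_force: 25.0
time_s: 38.8
tcp_pos: [0.398, 0.2011, 0.0765]
tool_rot: [[-0.95, 0.313, 0.0], [0.313, 0.95, -0.0], [-0.0, -0.0, -1.0]]
wrist_force: [4.7, 0.7, -3.5]
opening: 0.219
finger_force: 25.0
```

```bash
python3 -m pendant '[[[0.5,-0.1,0],0],[[1,-0.2,0],0],[[1.5,-0.3,0],0],[[2,-0.5,0],0],[[2.5,-0.6,0],0],[[3,-0.7,0],0],[[3.5,-0.8,0],0],[[3.5,-0.8,0],0]]'
```

```text
time_s: 39.6
tcp_pos: [0.3944, 0.2015, 0.0764]
tool_rot: [[-0.95, 0.313, -0.0], [0.313, 0.95, -0.0], [0.0, -0.0, -1.0]]
wrist_force: [4.3, 0.1, 0.1]
opening: 0.214
finger_force: 25.0
```

```bash
python3 -m pendant '[[[0.4,-0.1,0],0],[[0.8,-0.2,0],0],[[1.2,-0.3,0],0],[[1.6,-0.4,0],0],[[2,-0.5,0],0],[[2,-0.5,0],0],[[2,-0.5,0],0],[[2,-0.5,0],0]]'
```

```text
time_s: 40.4
tcp_pos: [0.3924, 0.2017, 0.0764]
tool_rot: [[-0.95, 0.313, -0.0], [0.313, 0.95, -0.0], [0.0, -0.0, -1.0]]
wrist_force: [4.1, -0.8, 0.3]
opening: 0.217
finger_force: 25.0
```

Moved 59 mm so far. I'll creep to the stop.

```bash
python3 -m pendant '[[[0.4,-0.1,0],0],[[0.8,-0.2,0],0],[[1.2,-0.3,0],0],[[1.6,-0.4,0],0],[[2,-0.5,0],0],[[2,-0.5,0],0],[[2,-0.5,0],0],[[2,-0.5,0],0]]'
```

```text
time_s: 41.2
tcp_pos: [0.3908, 0.2018, 0.0764]
tool_rot: [[-0.95, 0.313, 0.001], [0.313, 0.95, 0.0], [-0.0, 0.0, -1.0]]
wrist_force: [5.2, -1.2, -1.0]
opening: 0.215
finger_force: 25.0
```

```bash
python3 -m pendant '[[[0.3,-0.1,0],0],[[0.6,-0.1,0],0],[[0.9,-0.2,0],0],[[1.2,-0.3,0],0],[[1.2,-0.3,0],0],[[1.2,-0.3,0],0],[[1.2,-0.3,0],0],[[1.2,-0.3,0],0]]'
```

```text
time_s: 42.0
tcp_pos: [0.3906, 0.2018, 0.0765]
tool_rot: [[-0.95, 0.313, 0.002], [0.313, 0.95, 0.001], [-0.002, 0.001, -1.0]]
wrist_force: [9.3, -0.1, -4.5]
opening: 0.215
finger_force: 25.0
```

On the front stop. I'll relax, release, rise and check.

```bash
python3 -m pendant '[[[-0.3,0.1,0],0],[[-0.6,0.1,0],0],[[-0.9,0.2,0],0],[[-1.2,0.3,0],0],[[-1.2,0.3,0],0],[[-1.2,0.3,0],0],[[-1.2,0.3,0],0],[[-1.2,0.3,0],0]]'
python3 -m pendant '[[[0,0,0],0],[[0,0,0],0],[[0,0,0],0],[[0,0,0],0],[[0,0,0],0],[[0,0,0],0],[[0,0,0],0],[[0,0,0],0]]' 1
python3 -m pendant '[[[0,0,-5],0],[[0,0,-20],0],[[0,0,-50],0],[[0,0,-90],0],[[0,0,-130],0],[[0,0,-165],0],[[0,0,-190],0],[[0,0,-200],0]]'
python3 - <<'E'
from h import *
a=[]
for n in('scene','side'):
    I=optics.read_camera(n)[:,:,::-1];cv2.imwrite(f'pics/{n}5.png',I)
x=cv2.imread('pics/side5.png')[140:320,190:350];y=cv2.imread('pics/scene5.png')[150:330,215:375]
cv2.imwrite('pics/f.png',np.hstack([cv2.resize(i,(400,450),interpolation=2) for i in(x,y)]))
E
```

```text
time_s: 42.8
tcp_pos: [0.3906, 0.2018, 0.0764]
tool_rot: [[-0.95, 0.313, 0.0], [0.313, 0.95, 0.0], [-0.0, 0.0, -1.0]]
wrist_force: [5.1, 0.3, -1.4]
opening: 0.218
finger_force: 25.0
time_s: 43.6
tcp_pos: [0.3904, 0.2018, 0.0764]
tool_rot: [[-0.95, 0.313, -0.0], [0.313, 0.95, -0.0], [0.0, -0.0, -1.0]]
wrist_force: [0.2, -0.0, -0.7]
opening: 0.917
finger_force: 0.0
time_s: 44.4
tcp_pos: [0.3912, 0.2025, 0.2788]
tool_rot: [[-0.95, 0.313, 0.004], [0.313, 0.95, 0.001], [-0.003, 0.002, -1.0]]
wrist_force: [-0.3, -0.1, -0.4]
opening: 0.995
finger_force: 0.0
```

View pics/f.png

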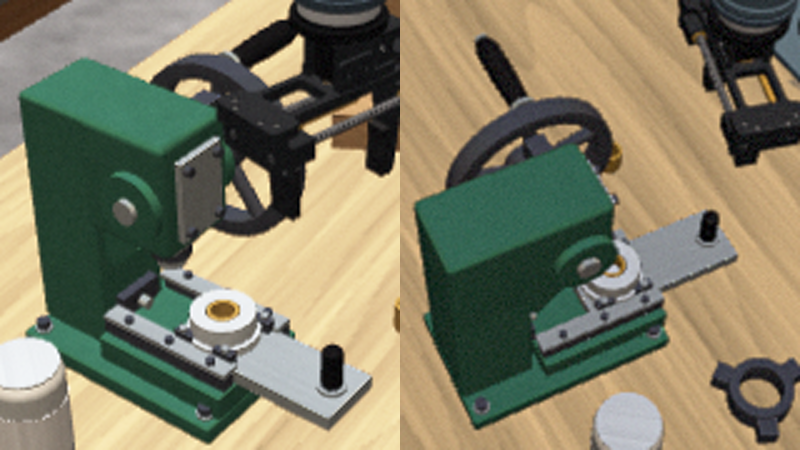

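The pictures show the bush flush in the hub (side crop 222,310), the slide fully out, the handle straight up, and the gripper clear of everything.

```bash
python3 -c "
from station import bot;print(bot.hand_in())"
```

```text
the job is handed in; nothing more can be done
None
```

The job is handed in at about 44 s of the 72 s: the bush looks flush in the hub, the flywheel made one full turn and is back home with the handle up, and the slide is out on its front stop with the gripper clear; no verdict was returned.

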